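# Roll the calibration cylinder into the bench reader

## Robot

A 6-joint arm with a two-finger parallel gripper is mounted at the origin on a cart in front of the work surface, level with it; the furniture and walls round the work are solid. World frame = base frame: x ahead of the robot, y to its left, z up, the work surface at z = 0. Lengths are in mm, angles in rad, forces in N, time in s.
With the tool pointing down it reaches from about 350 to 925 mm from the base axis. Payload 6.4 kg.
Tool frame: the origin (TCP) lies at the very end of the fingers, on their centre line; the grasp point (between the pads) lies 19 mm behind it; z points along the fingers, y is the line along which they close (so a half turn about z gives the same grasp; the last joint's range is limited). The gripper opens to 94 mm and grips with 3 to 60 N. Pads are 16 mm wide; open, the fingers measure 119 mm over their backs; the gripper's body (75 mm by 177 mm) begins 78 mm behind the grasp point.
Start: joints at [0.931, 0.245, 1.558, -0, 1.339, -0.174], TCP at [291.939, 580.763, 205.455] pointing down, gripper open.
Joint ranges: [-3.13, 3.13], [-1.02, 2.26], [0.13, 2.54], [-0.95, 4.09], [0.21, 2.88], [-2.74, 2.74]. Speed limits (rad/s): [2.57, 2.57, 3.14, 3.14, 3.14, 3.14].

## Interface

Orientations are given as a 3x3 rotation matrix whose columns are the frame's x, y, z axes.
In Python, from plant import ctrl gives the robot as it stands. The module is installed in compiled form; this text tells all that it offers.
- The arm moves only by the tool carry_out, never from a script. Its argument "moves" is a list of rows, each an object of numbers: "tx", "ty", "tz": the shift along the tool's x, y, z normalised to -1 to 1, where 1 is 0.05 m; "rx", "ry", "rz": the turn, a rotation vector about the tool's x, y, z normalised to -1 to 1, where 1 is 0.1 rad; "hand": the gripper's target within -1 to 1 (fully open at 1, half-way at 0, shut at -1). In form: [{"tx": .., "ty": .., "tz": .., "rx": .., "ry": .., "rz": .., "hand": ..}, ...]. A call has 1 to 20 rows; each row shifts and turns the commanded pose from where the row before left it, along the tool's axes as they then stand; what a row does not reach is not made up. A row lasts 1/10 s, in which the tool goes at most 50 mm and 8.59 degrees, less where a joint would pass 70% of its speed; a pose out of reach is approached as far as the arm can. A call with a number of a shift or a turn outside -1 to 1 is refused whole. A call with a gripper value outside its range is refused whole. The fingers move at their own pace and stop on an object; "squeeze" is the grip in N (left out, the last holds). Time passes only in rows, so rows that do not move let the fingers close. It gives the time, the measured TCP pose, the force, the opening and the grip force at its end, in the units of the state.
- ctrl.read_state(): the state, without advancing time (a new reading comes with each control period).
- ctrl.get_image(name): name is "side" or "top"; returns (picture, depth): 400x640x3 uint8, red, green, blue; 400x640 float32, mm along the optical axis (not along the pixel's ray), 0 where there is no reading.
- ctrl.camera_params(name): a dict with "intrinsics" (3x3 intrinsics, pixels), "origin" and "rotation" of the camera in the world. Camera axes: x right, y down, z forward; pixel columns grow to the right and rows downward; lengths in mm; the calibration is good to about 2 mm. A picture is of the moment at which its call begins. camera_params takes no time and is no camera call.
- ctrl.sign_off(): hands the job in; it is judged then, once.
The state is a dict: "time": time; "q": joint angles; "qd": joint speeds; "joint_torque": joint torques, N m; "position": TCP position; "orientation": TCP orientation; "wrist_force": force on the tool from outside, world axes, zero at the start; "ft_torque": the same for the moment, N m; "finger_gap": finger opening in mm; "grip_force": force on a finger pad.
Only numpy, scipy, OpenCV 4.12 (cv2) and the standard library are available. Lean on these libraries where they do the work, as an engineer would, in place of code of your own. Each camera call takes 0.05 s, during which the arm holds its last target. There are 200 camera calls.

## Task

Take the glass calibration cylinder from its black rest, lay it gently across the low end of the reader's loading tray and let go of it. Then, pushing its side, roll it slowly up the tray, never letting it run away, and press it under the hood against the sprung buffer, softly, just until the two spring leaves snap in behind it and it stays at the index line when you take the hand away. Never shove it hard against the stop, and leave the other things on the bench alone.

Things in the scene. Friction and masses are not known exactly. Their poses are not given: they have to be found in the camera images.
- vial: calibration cylinder: white core in clear glass with plain metal end caps, 36 mm in diameter over its whole length, 90 mm long, about 0.16 kg. Origin at its centre; its y axis is the cylinder's axis (level), x and z turn as it rolls. At the start it lies loose in the rest, centre 26 mm above the bench, perhaps rolled a millimetre.
- rest: black fixed rest, a plate 60 x 76 x 8 mm with two low bars (tops 12 mm above the bench) along its y axis, between which the cylinder lies; fingers can come down on both sides of the cylinder (across it, along the rest's x axis) to 14 mm above the bench. Origin at the centre of its underside, z up.
- reader: white bench reader with smooth aluminium tray, 220 long (x) x 120 wide (y) x 64 mm high, fixed. Origin: centre of its underside; x (within 0.3 rad of world x) points up the tray into the hood, z up. Tray floor rises from 11.5 mm above the bench at x=-102 mm to 16 mm at x=0, level from there: let go on the slope, the cylinder rolls back. Hood from x=37 mm on, underside at 57 mm, top at 64 mm.
- load_point (a point): cylinder's centre when it lies across the tray (axis along the reader's y) near the low end: reader x=-86 mm, 30 mm above the bench. Let go up to 10 mm farther up, it rolls back. The end wall behind (x=-107 to -102 mm) is only 17 mm high, so fingers can push over it. Side walls, 27 mm high, stand at y=+-51 mm here and close in to +-47 mm from x=-15 mm on.
- seat_point (a point): cylinder's centre when seated, on the index line across the hood: reader x=40 mm, 34 mm above the bench. Buffer and leaves together are set up to 5 mm nearer or farther along x than stated, so the seat must be felt. Only about 2 mm lie between the snap of the leaves and the solid stop. Let go before the snap, the cylinder is pushed back out.
- buffer_face (a point): nominal middle of the sprung buffer plate's face under the hood (plate 56 mm wide, 28 high): reader x=43.5 mm, 34 mm above the bench, true to 5 mm. Pushed along x it resists with 1 N at first and 0.18 N more a mm, and is solid after 17 mm. With leaves and friction up to 10 N is felt before that; a slow push of 12 to 15 N surely has the cylinder home. Over 20 N on the cylinder is too much.
- leaf_line (a point): point midway between the tips of the two steel spring leaves (30 to 38 mm above the bench): reader x=21 mm, true to 5 mm, 34 mm above the bench. The tips stand 39 mm either side of the middle line. The cylinder's ends spread them (about 1.5 N extra push) and they snap in behind it; push within 30 mm of the middle line to stay clear of them.
- timer: bystander, loose: the white bench timer, 68 x 40 x 58 mm, at the back right; origin at the centre of its underside
- rack: bystander, loose: the tube rack with capped tubes, 45 x 100 x 53 mm, right at the back; origin at the centre of its underside
- tape: bystander, loose: the roll of tape, 98 mm across and 25 mm high, at the back left; origin at the centre of its underside
- dish: bystander, loose: the small round dish, 46 mm across, 14 mm high, at the front left; origin at the centre of its underside
- mould_a: bystander, loose: the little rectangular mould, 24 x 37 x 9 mm, at the front left; origin at the centre of its underside
- cassette_a: bystander, loose: the flat tissue cassette, 28 x 40 x 6 mm, before the tray; origin at the centre of its underside
- marker: bystander, loose: the marker pen, 135 mm long, 16 mm thick, at the front right; origin at the centre of its underside

How it is judged (in metres and radians):
On the way, in this order (a step that is already met when the one before it is completed fails the run):
1. the cylinder lies across the low end of the tray and nothing holds it (x of vial in the frame of reader between -0.098 and -0.068 m and y of vial in the frame of reader between -0.009 and 0.009 m and z of vial in the frame of reader below 0.034 m and angle between the y axis of vial and the y axis of reader, either way round below 0.09 rad and contact force between the fingers and vial below 0.05 N), for 0.2 s.
2. the cylinder has been pushed under the hood to the index line (within the seat's play) (x of vial in the frame of reader between 0.0325 and 0.0485 m and y of vial in the frame of reader between -0.006 and 0.006 m and z of vial in the frame of reader between 0.028 and 0.04 m and angle between the y axis of vial and the y axis of reader, either way round below 0.09 rad), for 0.1 s.
At the end, for the whole second after the job is handed in: the cylinder stays seated by the leaves with nothing touching it but the reader: its centre between 7.5 mm short of and 8.5 mm beyond the index line, within 6 mm of the tray's middle line, square to the tray within 0.09 rad, resting on the floor (centre 28 to 40 mm above the bench), at rest (all of step 2 and linear speed of vial below 0.01 m/s).
It fails at once if the hand shoves the cylinder with more than 20 N while it is in the upper half of the tray or under the hood (contact force between the fingers and vial above 20 N and x of vial in the frame of reader above 0 m and z of vial in the frame of reader below 0.045 m and y of vial in the frame of reader between -0.02 and 0.02 m).
It fails at once if the cylinder runs away on the tray (faster than 0.2 m/s) (linear speed of vial above 0.2 m/s and x of vial in the frame of reader between -0.06 and 0.02 m and z of vial in the frame of reader between 0.02 and 0.042 m and y of vial in the frame of reader between -0.02 and 0.02 m).
It fails at once if a bystander (timer, rack, tape, dish, mould, cassette, marker) is moved by more than 20 mm (distance of any of timer, rack, tape, dish, mould_a, cassette_a, marker from where it was at the start of the episode above 0.02 m).
It also fails if it takes over 64 s, if anything falls off the work surface, if the arm or the gripper's body presses on something with over 40 N, if the wrist force passes 120 N, or if a joint passes its speed limit or range.

## Working session

There is one attempt and no reset: what is moved stays moved. The work goes in short steps, Python scripts to look and compute and a tool call to move; the robot and the scene stay as the last step left them, time stands still between calls to the robot, and variables do not carry over. Pictures are saved under pics/ and viewed, at most 10 in all, crops included, and the job is handed in when it is done.

Besides the shell and the picture viewer there is one more tool, called after "Emit:" as name(argument=value, ...), one argument or row to a line, values as JSON. carry_out: Moves the arm, as the interface text tells. Its arguments: {"type":"object","properties":{"moves":{"type":"array"},"squeeze":{"type":"number"}},"required":["moves"]}

```bash
mkdir -p pics; cat > h.py <<'E'
import numpy as np, cv2
from plant import ctrl
def cam(n):
    p=ctrl.camera_params(n); return np.array(p["intrinsics"]),np.array(p["origin"],float),np.array(p["rotation"])
def ray(n,u,v):
    K,o,R=cam(n); return o,R@np.linalg.inv(K)@np.array([u,v,1.])
def onz(n,u,v,z):
    o,d=ray(n,u,v); return o+d*(z-o[2])/d[2]
def proj(n,P):
    K,o,R=cam(n); c=K@R.T@(np.array(P)-o); return c[:2]/c[2]
def tri(a,b):
    (o1,d1),(o2,d2)=ray("top",*a),ray("side",*b)
    s=np.linalg.lstsq(np.c_[d1,-d2],o2-o1,rcond=None)[0]
    p,q=o1+d1*s[0],o2+d2*s[1]; return (p+q)/2,np.linalg.norm(p-q)
def cloud(n,D):
    K,o,R=cam(n); v,u=np.indices(D.shape)
    return o+(np.stack([u,v,np.ones_like(u)],-1)@np.linalg.inv(K).T*D[...,None])@R.T
E
python3 - <<'E'
from h import *
for n in("top","side"):
    I,D=ctrl.get_image(n); cv2.imwrite(f"pics/{n}0.png",I[...,::-1]); np.savez(f"{n}0.npz",I=I,D=D)
    K,o,R=cam(n); print(n,K.round(1).tolist(),o.round(),R.round(3).tolist())
print(ctrl.read_state())
E
```

```text
top [[519.2, 0.0, 324.3], [0.0, 519.2, 202.3], [0.0, 0.0, 1.0]] [ 382.  -60. 1125.] [[-0.009, -0.989, 0.149], [-1.0, 0.007, -0.015], [0.013, -0.149, -0.989]]
side [[380.6, 0.0, 320.0], [0.0, 380.6, 195.2], [0.0, 0.0, 1.0]] [423. 615. 597.] [[-0.984, -0.107, 0.141], [-0.177, 0.597, -0.782], [-0.001, -0.795, -0.607]]
{'time': 0.1, 'q': array([ 9.30913092e-01,  2.45719652e-01,  1.55888757e+00,  3.37528059e-05,
        1.33870009e+00, -1.74076420e-01]), 'qd': array([-8.55088452e-04, -2.90260322e-05, -3.24517129e-03, -5.36230427e-04,
        1.14646495e-03,  1.86187997e-03]), 'joint_torque': array([-9.03364457e-05, -4.16919744e+01, -3.15523016e+01,  6.86354097e-02,
        3.10015236e-02, -5.93761797e-05]), 'position': array([291.58921174, 580.32317237, 204.47371911]), 'orientation': array([[-8.93455808e-01,  4.49149883e-01, -1.05017389e-03],
       [ 4.49150990e-01,  8.93454840e-01, -1.35582493e-03],
       [ 3.29314340e-04, -1.68305630e-03, -9.99998529e-01]]), 'wrist_force': array([-0.50408316, -0.70607964, -0.73859121]), 'ft_torque': array([-0.00673104,  0.00729286,  0.04774851]), 'grip_force': 0.0, 'finger_gap': 93.84184728897979}
```

View pics/top0.png

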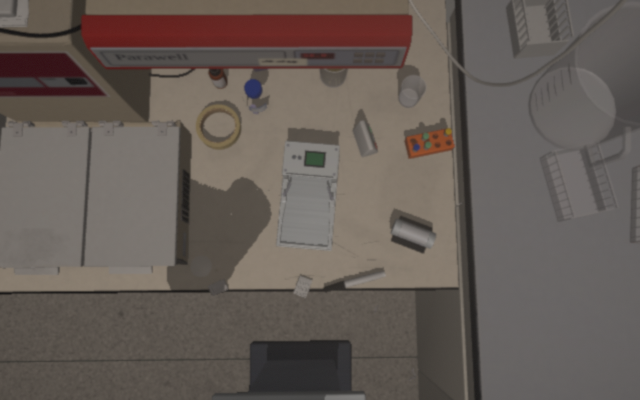

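View pics/side0.png

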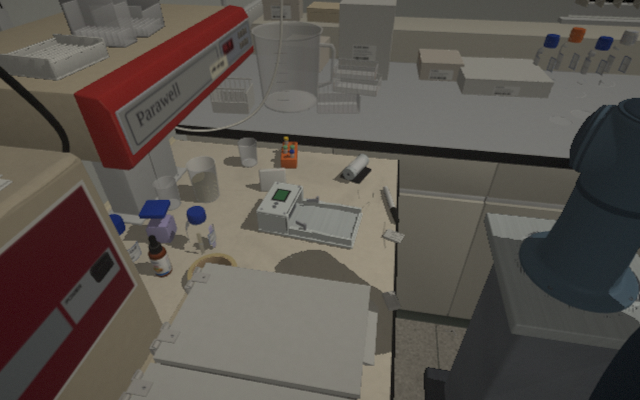

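The top view shows the reader at about (310,195), with the hood at row 160 and the low end at row 243. The vial in its rest is at (413,233), the marker at (357,281) and the cassette at (302,287). In the side view the reader is at (310,215) and the vial at (355,167). Next I'll enlarge both.

```bash
python3 - <<'E'
from h import *
T=np.load("top0.npz");S=np.load("side0.npz")
a=cv2.resize(T["I"][130:300,265:455],None,fx=4,fy=4,interpolation=3)[:600]
b=cv2.resize(S["I"][145:255,245:410],None,fx=4.8,fy=4.8,interpolation=3)
cv2.imwrite("pics/tc.png",cv2.convertScaleAbs(a[...,::-1],alpha=1.3)[:600]);cv2.imwrite("pics/sc.png",cv2.convertScaleAbs(b[...,::-1],alpha=1.3))
for n,F in(("top",T),("side",S)):
    P=cloud(n,F["D"])
    for (u,v) in ([(413,233),(405,255),(310,175),(305,210),(305,240),(340,240)] if n=="top" else [(355,167),(330,215),(283,195),(300,240)]): print(n,u,v,P[v,u].round(1),F["I"][v,u])
E
```

```text
top 413 233 [ 479.4 -262.4   39.5] [142 137 133]
top 405 255 [ 4.354e+02 -2.508e+02 -3.000e-01] [136 125 112]
top 310 175 [600.3 -46.8  62.4] [109 106 103]
top 305 210 [533.  -35.1  15.9] [129 127 124]
top 305 240 [468.5 -34.9  13.5] [132 130 127]
top 340 240 [ 468.9 -110.4   -0. ] [137 126 113]
side 355 167 [ 481.8 -240.    41. ] [153 152 147]
side 330 215 [521.1 -64.3  14.4] [131 133 127]
side 283 195 [630.9 -58.5  63.4] [47 80 51]
side 300 240 [576.5  14.8  -1.2] [128 120 106]
```

View pics/tc.png

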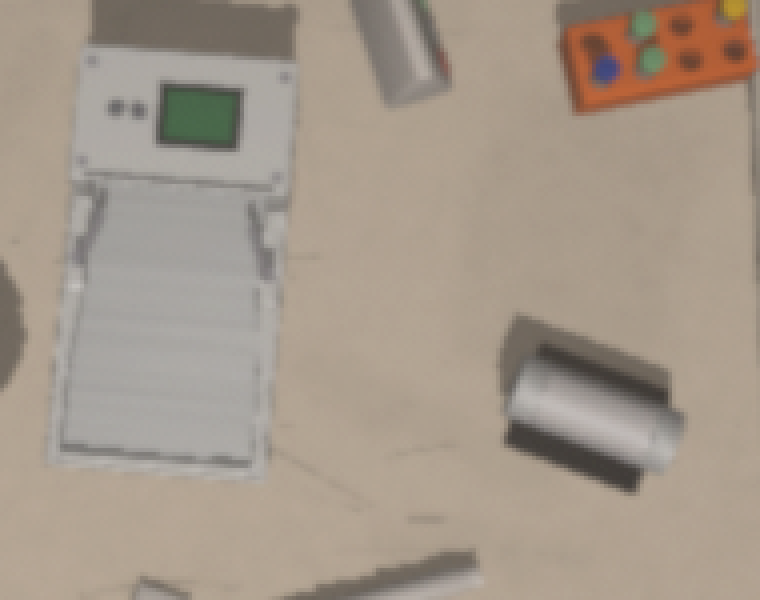

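View pics/sc.png

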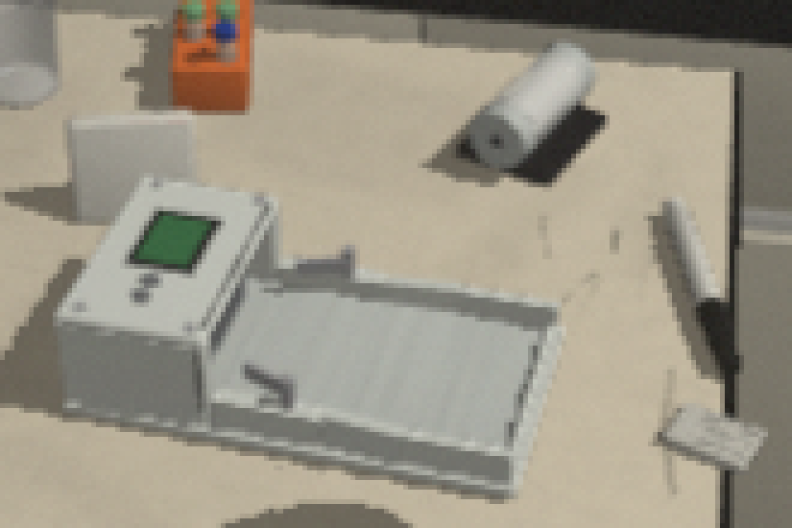

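The top crop shows the hood's corners at about (82,45), (298,60), (288,195) and (72,178). The low base corners are at (50,465) and (265,478), and the vial lies from (522,388) to (668,440). In the side crop the reader and vial are clear of each other. Next I'll fit both with depth clouds from the two views.

```bash
python3 - <<'E'
from h import *
def rect(q):
    (c,(w,h),a)=cv2.minAreaRect(q.astype(np.float32)); b=cv2.boxPoints((c,(w,h),a)); return np.round(c,1),round(w,1),round(h,1),round(a,2),b.round(1).tolist()
for n in("top","side"):
    F=np.load(n+"0.npz"); P=cloud(n,F["D"]); X,Y,Z=P[...,0],P[...,1],P[...,2]; ok=F["D"]>0
    m=ok&(Z>59)&(Z<68)&(X>560)&(X<700)&(Y>-115)&(Y<25); q=P[m]
    print(n,"hood",m.sum(),np.median(q[:,2]),rect(q[:,:2]))
    m=ok&(Z>5)&(Z<70)&(X>430)&(X<700)&(Y>-115)&(Y<35); m=cv2.morphologyEx(m.astype(np.uint8),2,np.ones((3,3)))>0; q=P[m]
    print(" base",rect(q[:,:2]))
    m=ok&(Z>20)&(Z<60)&(X>420)&(X<540)&(Y>-340)&(Y<-190); q=P[m]
    print(" vial",m.sum(),q[:,2].max(),np.percentile(q[:,2],95),rect(q[:,:2]))
    top=q[q[:,2]>np.percentile(q[:,2],95)-8]; mu=top[:,:2].mean(0); d=np.linalg.svd(top[:,:2]-mu)[2][0]; print("  axis",d, mu, ((q[:,:2]-mu)@d).min(),((q[:,:2]-mu)@d).max())
    m=ok&(Z>3.5)&(Z<14)&(X>400)&(X<560)&(Y>-340)&(Y<-190)&(F["I"].max(-1)<70); q=P[m]
    print(" rest",m.sum(),np.median(q[:,2]),rect(q[:,:2]) if m.sum()>5 else 0)
E
```

```text
top hood 1731 62.358950774668756 (array([633.5, -48.3]), 115.6, 73.6, 84.64, [[591.4000244140625, -102.5], [664.7000122070312, -109.30000305175781], [675.5, 5.800000190734863], [602.2000122070312, 12.600000381469727]])
 base (array([561.3, -41.6]), 120.0, 221.1, 84.71, [[445.70001220703125, -91.19999694824219], [665.9000244140625, -111.5999984741211], [676.9000244140625, 8.0], [456.79998779296875, 28.399999618530273]])
 vial 731 47.247342156053264 44.83856578773725 (array([ 480.3, -264.7]), 90.7, 35.5, 68.19, [[446.8999938964844, -300.20001220703125], [479.8999938964844, -313.3999938964844], [513.5999755859375, -229.1999969482422], [480.6000061035156, -216.0]])
  axis [0.36163959 0.93231798] [ 480.25066922 -264.01046321] -46.02849347455753 44.58399401257194
 rest 307 6.897342670336684 (array([ 481. , -265.4]), 73.6, 58.5, 68.47, [[440.29998779296875, -288.8999938964844], [494.70001220703125, -310.3999938964844], [521.7000122070312, -241.89999389648438], [467.29998779296875, -220.39999389648438]])
side hood 1019 63.170861568263376 (array([633.9, -49. ]), 118.7, 72.7, 84.45, [[591.9000
[... 187 characters left out ...]
01220703125, -90.5], [664.5999755859375, -111.5999984741211], [676.2999877929688, 9.300000190734863], [457.29998779296875, 30.299999237060547]])
 vial 347 45.61732340657784 44.42476072022099 (array([ 480.2, -264.8]), 93.5, 37.6, 67.08, [[444.70001220703125, -300.5], [479.29998779296875, -315.20001220703125], [515.7000122070312, -229.10000610351562], [481.1000061035156, -214.39999389648438]])
  axis [0.37780482 0.92588526] [ 478.93959042 -260.90469484] -49.886354620414956 43.52385653775831
 rest 137 8.483328063906924 (array([ 469.6, -249.8]), 89.3, 49.9, 37.31, [[419.0, -257.0], [449.29998779296875, -296.70001220703125], [520.2000122070312, -242.60000610351562], [490.0, -202.89999389648438]])
```

```bash
python3 - <<'E'
from h import *
F=np.load("top0.npz"); P=cloud("top",F["D"]); X,Y,Z=(P[...,i] for i in range(3)); ok=F["D"]>0
print("max height, rows x (100mm), cols y 700..-600")
for x in range(100,900,100):
    print(x,[ (y,int(Z[m].max())) for y in range(650,-500,-75) if (m:=ok&(X>=x)&(X<x+100)&(Y<=y)&(Y>y-75)).any()])
E
```

```text
max height, rows x (100mm), cols y 700..-600
100 [(650, -838), (575, -843), (500, -846), (425, -845), (350, -843), (275, -842), (200, 3), (125, 3), (50, 3), (-25, 3), (-100, 4), (-175, -761), (-250, -845), (-325, 44), (-400, 44), (-475, 45)]
200 [(650, -843), (575, -847), (500, -842), (425, -841), (350, -844), (275, -844), (200, -844), (125, -842), (50, -844), (-25, -846), (-100, -846), (-175, -846), (-250, -847), (-325, 44), (-400, 46), (-475, 44)]
300 [(650, 4), (575, 112), (500, 114), (425, 6), (350, 113), (275, 113), (200, 16), (125, 4), (50, 9), (-25, 17), (-100, 19), (-175, 18), (-250, 5), (-325, 44), (-400, 44), (-475, 45)]
400 [(650, 4), (575, 123), (500, 124), (425, 122), (350, 122), (275, 124), (200, 19), (125, 5), (50, 29), (-25, 29), (-100, 5), (-175, 46), (-250, 46), (-325, 45), (-400, 46), (-475, 45)]
500 [(575, 122), (500, 123), (425, 122), (350, 124), (275, 122), (200, 5), (125, 5), (50, 64), (-25, 66), (-100, 65), (-175, 47), (-250, 37), (-325, 44), (-400, 43), (-475, 116)]
600 [(650, 27), (575, 122), (500, 122), (425, 122), (350, 121), (275, 122), (200, 28), (125, 28), (50, 68), (-25, 68), (-100, 67), (-175, 58), (-250, 57), (-325, 56), (-400, 45), (-475, 285)]
700 [(650, 112), (575, 235), (500, 361), (425, 472), (350, 461), (275, 436), (200, 436), (125, 435), (50, 436), (-25, 435), (-100, 436), (-175, 434), (-250, 71), (-325, 177), (-400, 554), (-475, 286)]
800 [(425, 397), (350, 387), (275, 37), (200, 87), (125, 66), (50, 5), (-25, 100), (-100, 101), (-175, 71), (-250, 79), (-325, 107), (-400, 44), (-475, 286)]
```

Emit:
carry_out(
  moves=[
    {"tx": -0.4,"ty": -0.05,"rz": 0.3,"hand": 1},
    {"tx": -0.85,"ty": -0.12,"rz": 0.7,"hand": 1},
    {"tx": -0.85,"ty": -0.12,"rz": 0.7,"hand": 1},
    {"tx": -0.85,"ty": -0.12,"rz": 0.7,"hand": 1},
    {"tx": -0.85,"ty": -0.12,"rz": 0.7,"hand": 1},
    {"tx": -0.85,"ty": -0.12,"rz": 0.7,"hand": 1},
    {"tx": -0.85,"ty": -0.12,"rz": 0.7,"hand": 1},
    {"tx": -0.85,"ty": -0.12,"rz": 0.7,"hand": 1},
    {"tx": -0.85,"ty": -0.12,"rz": 0.7,"hand": 1},
    {"tx": -0.85,"ty": -0.12,"rz": 0.7,"hand": 1},
    {"tx": -0.85,"ty": -0.12,"rz": 0.7,"hand": 1},
    {"tx": -0.85,"ty": -0.12,"rz": 0.7,"hand": 1},
    {"tx": -0.85,"ty": -0.12,"rz": 0.7,"hand": 1},
    {"tx": -0.85,"ty": -0.12,"rz": 0.7,"hand": 1},
    {"tx": -0.85,"ty": -0.12,"rz": 0.7,"hand": 1},
    {"tx": -0.85,"ty": -0.12,"rz": 0.7,"hand": 1},
    {"tx": -0.85,"ty": -0.12,"rz": 0.7,"hand": 1},
    {"tx": -0.85,"ty": -0.12,"rz": 0.7,"hand": 1},
    {"tx": -0.85,"ty": -0.12,"rz": 0.7,"hand": 1},
    {"tx": -0.85,"ty": -0.12,"rz": 0.7,"hand": 1},
  ],
)

```text
invalid input
```

```bash
cat >> h.py <<'E'
def go(target,yaw):
    "remaining shift in tool axes (units of 0.05 m, current axes) and turn (units of 0.1 rad) to tool-down with tool y at yaw"
    s=ctrl.read_state(); R=np.array(s["orientation"]); p=np.array(s["position"])
    c,n=np.cos(yaw),np.sin(yaw); y=np.array([c,n,0]); z=np.array([0,0,-1.]); G=np.c_[np.cross(y,z),y,z]
    from scipy.spatial.transform import Rotation as Q
    print("t",s["time"],"p",p.round(1),"yaw",np.arctan2(R[1,1],R[0,1]).round(3),"gap",round(s["finger_gap"],1),"F",np.round(s["wrist_force"],2),"grip",s["grip_force"])
    print("shift units now-axes",(R.T@(np.array(target)-p)/50).round(3),"target-axes",(G.T@(np.array(target)-p)/50).round(3),"turn units",(Q.from_matrix(R.T@G).as_rotvec()/.1).round(3))
E
python3 -c "
from h import *
go([480.3,-264.8,205],-.38)"
```

```text
t 0.1 p [291.6 580.3 204.5] yaw 1.105 gap 93.8 F [-0.5  -0.71 -0.74] grip 0.0
shift units now-axes [-1.0964e+01 -1.3406e+01  8.0000e-03] target-axes [-1.4297e+01  9.7740e+00 -1.1000e-02] turn units [-1.600e-02  1.000e-02  1.485e+01]
```

Emit:
carry_out(
  moves=[
    {"tx": -0.4,"ty": -0.05,"tz": 0,"rx": 0,"ry": 0,"rz": 0.3,"hand": 1},
    {"tx": -0.85,"ty": -0.12,"tz": 0,"rx": 0,"ry": 0,"rz": 0.7,"hand": 1},
    {"tx": -0.85,"ty": -0.12,"tz": 0,"rx": 0,"ry": 0,"rz": 0.7,"hand": 1},
    {"tx": -0.85,"ty": -0.12,"tz": 0,"rx": 0,"ry": 0,"rz": 0.7,"hand": 1},
    {"tx": -0.85,"ty": -0.12,"tz": 0,"rx": 0,"ry": 0,"rz": 0.7,"hand": 1},
    {"tx": -0.85,"ty": -0.12,"tz": 0,"rx": 0,"ry": 0,"rz": 0.7,"hand": 1},
    {"tx": -0.85,"ty": -0.12,"tz": 0,"rx": 0,"ry": 0,"rz": 0.7,"hand": 1},
    {"tx": -0.85,"ty": -0.12,"tz": 0,"rx": 0,"ry": 0,"rz": 0.7,"hand": 1},
    {"tx": -0.85,"ty": -0.12,"tz": 0,"rx": 0,"ry": 0,"rz": 0.7,"hand": 1},
    {"tx": -0.85,"ty": -0.12,"tz": 0,"rx": 0,"ry": 0,"rz": 0.7,"hand": 1},
    {"tx": -0.85,"ty": -0.12,"tz": 0,"rx": 0,"ry": 0,"rz": 0.7,"hand": 1},
    {"tx": -0.85,"ty": -0.12,"tz": 0,"rx": 0,"ry": 0,"rz": 0.7,"hand": 1},
    {"tx": -0.85,"ty": -0.12,"tz": 0,"rx": 0,"ry": 0,"rz": 0.7,"hand": 1},
    {"tx": -0.85,"ty": -0.12,"tz": 0,"rx": 0,"ry": 0,"rz": 0.7,"hand": 1},
    {"tx": -0.85,"ty": -0.12,"tz": 0,"rx": 0,"ry": 0,"rz": 0.7,"hand": 1},
    {"tx": -0.85,"ty": -0.12,"tz": 0,"rx": 0,"ry": 0,"rz": 0.7,"hand": 1},
    {"tx": -0.85,"ty": -0.12,"tz": 0,"rx": 0,"ry": 0,"rz": 0.7,"hand": 1},
    {"tx": -0.85,"ty": -0.12,"tz": 0,"rx": 0,"ry": 0,"rz": 0.7,"hand": 1},
    {"tx": -0.85,"ty": -0.12,"tz": 0,"rx": 0,"ry": 0,"rz": 0.7,"hand": 1},
    {"tx": -0.85,"ty": -0.12,"tz": 0,"rx": 0,"ry": 0,"rz": 0.7,"hand": 1},
  ],
  squeeze=12,
)

```text
time: 2.1
position: [535.0, -154.0, 205.1]
orientation: [[0.255, 0.967, -0.0], [0.967, -0.255, 0.0], [0.0, -0.0, -1.0]]
wrist_force: [0.2, -0.0, 0.6]
finger_gap: 93.6
grip_force: 0.0
```

```bash
python3 -c "
from h import *
go([480.3,-264.8,205],-.38)"
```

```text
t 2.1 p [ 535.  -154.   205.1] yaw -0.258 gap 93.6 F [ 0.22 -0.03  0.62] grip 0.0
shift units now-axes [-2.421e+00 -4.930e-01  1.000e-03] target-axes [-2.463e+00 -1.940e-01  1.000e-03] turn units [-5.000e-03 -1.000e-03  1.221e+00]
```

Emit:
carry_out(
  moves=[
    {"tx": 0,"ty": 0,"tz": 0,"rx": 0,"ry": 0,"rz": 0.61,"hand": 1},
    {"tx": 0,"ty": 0,"tz": 0,"rx": 0,"ry": 0,"rz": 0.61,"hand": 1},
    {"tx": -0.62,"ty": -0.05,"tz": 0.3,"rx": 0,"ry": 0,"rz": 0,"hand": 1},
    {"tx": -0.62,"ty": -0.05,"tz": 0.6,"rx": 0,"ry": 0,"rz": 0,"hand": 1},
    {"tx": -0.62,"ty": -0.05,"tz": 0.8,"rx": 0,"ry": 0,"rz": 0,"hand": 1},
    {"tx": -0.6,"ty": -0.04,"tz": 0.8,"rx": 0,"ry": 0,"rz": 0,"hand": 1},
    {"tx": 0,"ty": 0,"tz": 0,"rx": 0,"ry": 0,"rz": 0,"hand": 1},
    {"tx": 0,"ty": 0,"tz": 0,"rx": 0,"ry": 0,"rz": 0,"hand": 1},
  ],
)

```text
time: 2.9
position: [481.2, -262.7, 80.3]
orientation: [[0.369, 0.929, -0.002], [0.929, -0.369, 0.002], [0.001, -0.002, -1.0]]
wrist_force: [0.2, -0.6, -0.3]
finger_gap: 94.2
grip_force: 0.0
```

```bash
python3 - <<'E'
from h import *
go([480.3,-264.8,16],-.38)
for n,(r,c) in {"top":((170,290),(340,470)),"side":((110,230),(290,440))}.items():
    I,D=ctrl.get_image(n); globals()[n]=cv2.resize(I[r[0]:r[1],c[0]:c[1]],(390 if n=="top" else 400,330))[...,::-1]
cv2.imwrite("pics/g1.png",np.hstack([top,side]))
E
```

```text
t 2.9 p [ 481.2 -262.7   80.3] yaw -0.378 gap 94.2 F [ 0.2  -0.64 -0.32] grip 0.0
shift units now-axes [-4.800e-02  1.000e-03  1.285e+00] target-axes [-4.700e-02 -1.000e-03  1.286e+00] turn units [-0.021 -0.01   0.016]
```

View pics/g1.png

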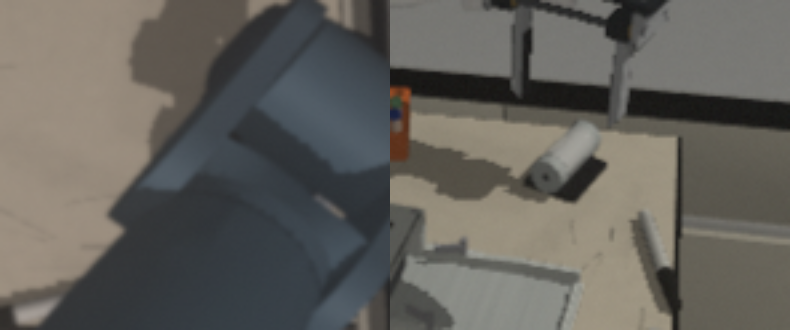

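The left half (top view) is blocked by the arm. In the right half (side view) the open fingers, at columns 520 and 620, stand on either side of the vial at (565,158). So I'll descend and grip.

Emit:
carry_out(
  moves=[
    {"tx": -0.045,"ty": 0,"tz": 0.5,"rx": 0,"ry": 0,"rz": 0,"hand": 1},
    {"tx": 0,"ty": 0,"tz": 0.4,"rx": 0,"ry": 0,"rz": 0,"hand": 1},
    {"tx": 0,"ty": 0,"tz": 0.25,"rx": 0,"ry": 0,"rz": 0,"hand": 1},
    {"tx": 0,"ty": 0,"tz": 0.13,"rx": 0,"ry": 0,"rz": 0,"hand": 1},
    {"tx": 0,"ty": 0,"tz": 0,"rx": 0,"ry": 0,"rz": 0,"hand": 0},
    {"tx": 0,"ty": 0,"tz": 0,"rx": 0,"ry": 0,"rz": 0,"hand": -1},
    {"tx": 0,"ty": 0,"tz": 0,"rx": 0,"ry": 0,"rz": 0,"hand": -1},
    {"tx": 0,"ty": 0,"tz": 0,"rx": 0,"ry": 0,"rz": 0,"hand": -1},
    {"tx": 0,"ty": 0,"tz": 0,"rx": 0,"ry": 0,"rz": 0,"hand": -1},
    {"tx": 0,"ty": 0,"tz": 0,"rx": 0,"ry": 0,"rz": 0,"hand": -1},
    {"tx": 0,"ty": 0,"tz": 0,"rx": 0,"ry": 0,"rz": 0,"hand": -1},
    {"tx": 0,"ty": 0,"tz": 0,"rx": 0,"ry": 0,"rz": 0,"hand": -1},
  ],
  squeeze=12,
)

```text
time: 4.2
position: [481.0, -265.0, 17.0]
orientation: [[0.368, 0.93, -0.0], [0.93, -0.368, 0.0], [0.0, -0.0, -1.0]]
wrist_force: [-0.7, -0.4, 0.9]
finger_gap: 35.5
grip_force: 12.0
```

Emit:
carry_out(
  moves=[
    {"tx": 0,"ty": 0,"tz": -0.3,"rx": 0,"ry": 0,"rz": 0,"hand": -1},
    {"tx": 0,"ty": 0,"tz": -0.6,"rx": 0,"ry": 0,"rz": 0,"hand": -1},
    {"tx": 0,"ty": 0,"tz": -0.6,"rx": 0,"ry": 0,"rz": 0,"hand": -1},
    {"tx": 0,"ty": 0,"tz": -0.3,"rx": 0,"ry": 0,"rz": -0.5,"hand": -1},
    {"tx": 0,"ty": 0,"tz": 0,"rx": 0,"ry": 0,"rz": -0.8,"hand": -1},
    {"tx": 0,"ty": 0,"tz": 0,"rx": 0,"ry": 0,"rz": -0.8,"hand": -1},
    {"tx": 0,"ty": 0,"tz": 0,"rx": 0,"ry": 0,"rz": -0.76,"hand": -1},
    {"tx": 0.4,"ty": -0.05,"tz": 0,"rx": 0,"ry": 0,"rz": 0,"hand": -1},
    {"tx": 0.6,"ty": -0.08,"tz": 0,"rx": 0,"ry": 0,"rz": 0,"hand": -1},
    {"tx": 0.6,"ty": -0.08,"tz": 0,"rx": 0,"ry": 0,"rz": 0,"hand": -1},
    {"tx": 0.6,"ty": -0.08,"tz": 0,"rx": 0,"ry": 0,"rz": 0,"hand": -1},
    {"tx": 0.6,"ty": -0.08,"tz": 0,"rx": 0,"ry": 0,"rz": 0,"hand": -1},
    {"tx": 0.6,"ty": -0.08,"tz": 0,"rx": 0,"ry": 0,"rz": 0,"hand": -1},
    {"tx": 0.6,"ty": -0.04,"tz": 0,"rx": 0,"ry": 0,"rz": 0,"hand": -1},
    {"tx": 0.4,"ty": -0.04,"tz": 0,"rx": 0,"ry": 0,"rz": 0,"hand": -1},
    {"tx": 0.2,"ty": 0,"tz": 0,"rx": 0,"ry": 0,"rz": 0,"hand": -1},
    {"tx": 0,"ty": 0,"tz": 0,"rx": 0,"ry": 0,"rz": 0,"hand": -1},
    {"tx": 0,"ty": 0,"tz": 0,"rx": 0,"ry": 0,"rz": 0,"hand": -1},
  ],
)

```text
time: 6.0
position: [475.6, -33.8, 107.2]
orientation: [[0.091, 0.996, 0.0], [0.996, -0.091, -0.0], [-0.0, 0.0, -1.0]]
wrist_force: [-0.2, -0.5, -1.6]
finger_gap: 35.6
grip_force: 12.0
```

```bash
python3 - <<'E'
from h import *
go([476,-33.2,22],-.093)
I,D=ctrl.get_image("side"); cv2.imwrite("pics/p1.png",cv2.resize(I[100:280,220:460],(800,600))[...,::-1])
P=cloud("side",D); m=(D>0)&(P[...,2]>92)&(P[...,2]<155)&(abs(P[...,0]-476)<28)&(abs(P[...,1]+33)<60)&(I.min(-1)>90)
q=P[m]; print(m.sum(),q.min(0),q.max(0),cv2.minAreaRect(q[:,:2].astype(np.float32)))
E
```

```text
t 6.0 p [475.6 -33.8 107.2] yaw -0.091 gap 35.6 F [-0.22 -0.48 -1.65] grip 11.999831646680832
shift units now-axes [0.013 0.007 1.704] target-axes [0.012 0.008 1.704] turn units [0.002 0.004 0.018]
356 [448.03732287 -79.53856737 106.15873121] [501.79873103  11.02134883 145.24384291] ((476.14105224609375, -33.29803466796875), (52.33881378173828, 91.03268432617188), 8.069260597229004)
```

View pics/p1.png

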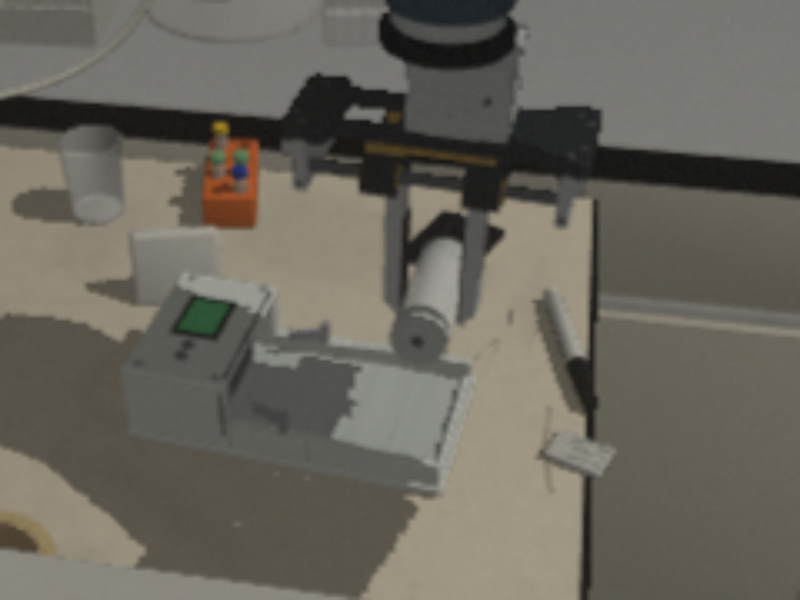

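The vial, held square above the low end, has its near cap at (415,335). Measured centre is (476,-33), 91 mm long, as it should be. I'll lower it.

Emit:
carry_out(
  moves=[
    {"tx": 0.012,"ty": 0.01,"tz": 0.3,"rx": 0,"ry": 0,"rz": 0,"hand": -1},
    {"tx": 0,"ty": 0,"tz": 0.5,"rx": 0,"ry": 0,"rz": 0,"hand": -1},
    {"tx": 0,"ty": 0,"tz": 0.5,"rx": 0,"ry": 0,"rz": 0,"hand": -1},
    {"tx": 0,"ty": 0,"tz": 0.2,"rx": 0,"ry": 0,"rz": 0,"hand": -1},
    {"tx": 0,"ty": 0,"tz": 0.1,"rx": 0,"ry": 0,"rz": 0,"hand": -1},
    {"tx": 0,"ty": 0,"tz": 0.06,"rx": 0,"ry": 0,"rz": 0,"hand": -1},
    {"tx": 0,"ty": 0,"tz": 0.0,"rx": 0,"ry": 0,"rz": 0,"hand": -1},
    {"tx": 0,"ty": 0,"tz": 0.0,"rx": 0,"ry": 0,"rz": 0,"hand": -1},
  ],
)

```text
time: 6.85
position: [476.9, -33.3, 25.0]
orientation: [[0.091, 0.996, 0.002], [0.996, -0.091, -0.001], [-0.0, 0.002, -1.0]]
wrist_force: [0.0, -0.3, -0.8]
finger_gap: 35.3
grip_force: 12.0
```

Emit:
carry_out(
  moves=[
    {"tx": 0,"ty": 0,"tz": 0.02,"rx": 0,"ry": 0,"rz": 0,"hand": -1},
    {"tx": 0,"ty": 0,"tz": 0.02,"rx": 0,"ry": 0,"rz": 0,"hand": -1},
    {"tx": 0,"ty": 0,"tz": 0.0,"rx": 0,"ry": 0,"rz": 0,"hand": -1},
  ],
)

```text
time: 7.15
position: [476.1, -33.0, 22.1]
orientation: [[0.091, 0.996, 0.0], [0.996, -0.091, -0.0], [-0.0, 0.0, -1.0]]
wrist_force: [0.6, -0.4, -1.8]
finger_gap: 35.7
grip_force: 12.0
```

Emit:
carry_out(
  moves=[
    {"tx": 0,"ty": 0,"tz": 0.02,"rx": 0,"ry": 0,"rz": 0,"hand": -1},
    {"tx": 0,"ty": 0,"tz": 0.0,"rx": 0,"ry": 0,"rz": 0,"hand": -1},
  ],
)

```text
time: 7.35
position: [476.3, -33.0, 21.3]
orientation: [[0.091, 0.996, 0.0], [0.996, -0.091, -0.0], [-0.0, 0.0, -1.0]]
wrist_force: [-0.8, -0.7, 0.6]
finger_gap: 35.8
grip_force: 12.0
```

Emit:
carry_out(
  moves=[
    {"tx": 0,"ty": 0,"tz": 0.01,"rx": 0,"ry": 0,"rz": 0,"hand": -1},
    {"tx": 0,"ty": 0,"tz": 0.0,"rx": 0,"ry": 0,"rz": 0,"hand": -1},
    {"tx": 0,"ty": 0,"tz": 0.0,"rx": 0,"ry": 0,"rz": 0,"hand": -0.15},
    {"tx": 0,"ty": 0,"tz": 0.0,"rx": 0,"ry": 0,"rz": 0,"hand": 0.1},
    {"tx": 0,"ty": 0,"tz": 0.0,"rx": 0,"ry": 0,"rz": 0,"hand": 0.5},
    {"tx": 0,"ty": 0,"tz": 0.0,"rx": 0,"ry": 0,"rz": 0,"hand": 0.5},
    {"tx": 0,"ty": 0,"tz": 0.0,"rx": 0,"ry": 0,"rz": 0,"hand": 0.5},
    {"tx": 0,"ty": 0,"tz": 0.0,"rx": 0,"ry": 0,"rz": 0,"hand": 0.5},
    {"tx": 0,"ty": 0,"tz": 0.0,"rx": 0,"ry": 0,"rz": 0,"hand": 0.5},
    {"tx": 0,"ty": 0,"tz": 0.0,"rx": 0,"ry": 0,"rz": 0,"hand": 0.5},
    {"tx": 0,"ty": 0,"tz": 0.0,"rx": 0,"ry": 0,"rz": 0,"hand": 0.5},
  ],
)

```text
time: 8.45
position: [476.1, -33.0, 20.5]
orientation: [[0.091, 0.996, 0.0], [0.996, -0.091, 0.0], [0.0, 0.0, -1.0]]
wrist_force: [0.7, 0.5, 0.6]
finger_gap: 70.5
grip_force: 0.0
```

```bash
cat >> h.py <<'E'
C=np.array([561.2,-41.2]); YAW=-.093
def vial():
    "vial seen from the side camera, in the reader frame (colour-light points above 34 mm and between the walls)"
    I,D=ctrl.get_image("side"); P=cloud("side",D); c,s=np.cos(YAW),np.sin(YAW)
    L=P.copy(); L[...,:2]=(P[...,:2]-C)@np.array([[c,-s],[s,c]])
    return I,D,L
E
python3 - <<'E'
from h import *
go([476,-33.2,22],-.093)
I,D,L=vial()
m=(D>0)&(L[...,2]>30)&(L[...,2]<52)&(L[...,0]>-125)&(L[...,0]<30)&(abs(L[...,1])<60); q=L[m]
for y in range(-50,55,10):
    k=q[abs(q[:,1]-y)<5]; 
    if len(k): print(y,len(k),k[:,0].min().round(1),k[:,0].max().round(1),k[:,2].max().round(1),k[k[:,2].argmax(),0].round(1))
print(q[:,1].min(),q[:,1].max())
cv2.imwrite("pics/p2.png",cv2.resize(I[120:270,260:440],(720,600))[...,::-1])
E
```

```text
t 8.45 p [476.1 -33.   20.5] yaw -0.091 gap 70.5 F [0.65 0.53 0.56] grip 0.0
shift units now-axes [-0.004 -0.001 -0.03 ] target-axes [-0.004 -0.001 -0.03 ] turn units [ 0.   -0.    0.02]
-50 34 -94.7 14.5 46.0 -89.6
-40 57 -106.7 23.2 49.0 -91.7
-30 41 -107.3 -72.5 48.9 -94.6
-20 47 -107.3 -73.3 49.4 -85.9
-10 44 -107.1 -49.9 48.8 -88.0
0 55 -107.4 -49.7 51.1 -49.7
10 103 -124.3 -39.2 51.9 -122.9
20 48 -107.2 -73.8 50.1 -87.5
30 49 -106.5 -72.4 49.3 -84.6
40 131 -107.6 24.0 49.1 -94.9
50 35 -95.7 12.8 46.8 -93.1
-55.6874532981557 55.3926130881989
```

View pics/p2.png

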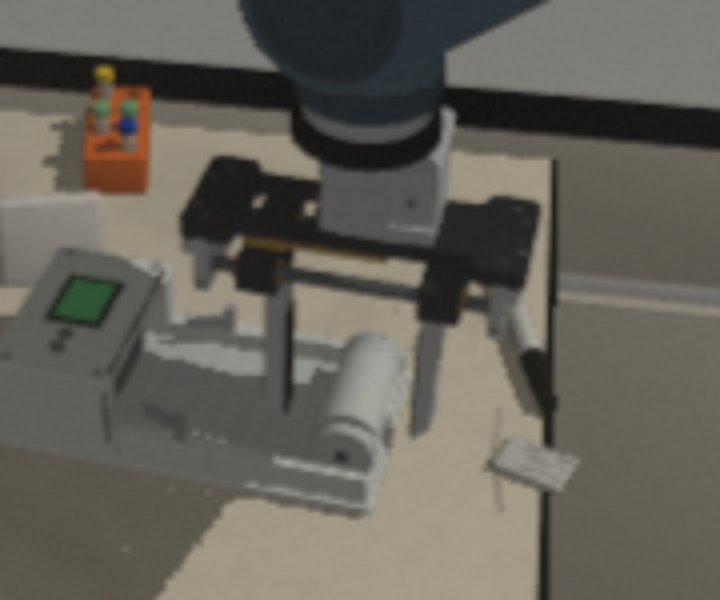

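The vial lies square across the low end against the end wall, with its near cap at (345,455). The fingers, at columns 280 and 425, are clear of it. I'll raise, turn the hand 90° and narrow the fingers to a pushing fork.

Emit:
carry_out(
  moves=[
    {"tx": 0,"ty": 0,"tz": -0.2,"rx": 0,"ry": 0,"rz": 0,"hand": 0.5},
    {"tx": 0,"ty": 0,"tz": -0.5,"rx": 0,"ry": 0,"rz": 0,"hand": 0.5},
    {"tx": 0,"ty": 0,"tz": -0.7,"rx": 0,"ry": 0,"rz": 0,"hand": 0.5},
    {"tx": 0,"ty": 0,"tz": 0,"rx": 0,"ry": 0,"rz": -0.7,"hand": 0.2},
    {"tx": 0,"ty": 0,"tz": 0,"rx": 0,"ry": 0,"rz": -1,"hand": -0.36},
    {"tx": 0,"ty": 0,"tz": 0,"rx": 0,"ry": 0,"rz": -1,"hand": -0.36},
    {"tx": 0,"ty": 0,"tz": 0,"rx": 0,"ry": 0,"rz": -1,"hand": -0.36},
    {"tx": 0,"ty": 0,"tz": 0,"rx": 0,"ry": 0,"rz": -1,"hand": -0.36},
    {"tx": 0,"ty": 0,"tz": 0,"rx": 0,"ry": 0,"rz": -1,"hand": -0.36},
    {"tx": 0,"ty": 0,"tz": 0,"rx": 0,"ry": 0,"rz": -1,"hand": -0.36},
    {"tx": 0,"ty": 0,"tz": 0,"rx": 0,"ry": 0,"rz": -1,"hand": -0.36},
    {"tx": 0,"ty": 0,"tz": 0,"rx": 0,"ry": 0,"rz": -1,"hand": -0.36},
    {"tx": 0,"ty": 0,"tz": 0,"rx": 0,"ry": 0,"rz": -1,"hand": -0.36},
    {"tx": 0,"ty": 0,"tz": 0,"rx": 0,"ry": 0,"rz": -1,"hand": -0.36},
    {"tx": 0,"ty": 0,"tz": 0,"rx": 0,"ry": 0,"rz": -1,"hand": -0.36},
    {"tx": 0,"ty": 0,"tz": 0,"rx": 0,"ry": 0,"rz": -1,"hand": -0.36},
    {"tx": 0,"ty": 0,"tz": 0,"rx": 0,"ry": 0,"rz": -1,"hand": -0.36},
    {"tx": 0,"ty": 0,"tz": 0,"rx": 0,"ry": 0,"rz": -1,"hand": -0.36},
    {"tx": 0,"ty": 0,"tz": 0,"rx": 0,"ry": 0,"rz": -1,"hand": -0.36},
  ],
)

```text
time: 10.4
position: [476.3, -33.1, 91.3]
orientation: [[-0.996, 0.088, 0.001], [0.088, 0.996, -0.0], [-0.001, -0.0, -1.0]]
wrist_force: [0.1, 1.0, 0.3]
finger_gap: 29.8
grip_force: 0.0
```

```bash
python3 -c "
from h import *
go([439.7,-29.9,24],np.pi/2-.093)"
```

```text
t 10.4 p [476.3 -33.1  91.3] yaw 1.483 gap 29.8 F [0.15 1.01 0.25] grip 0.0
shift units now-axes [ 7.370e-01 -1.000e-03  1.346e+00] target-axes [ 0.735 -0.005  1.347] turn units [-0.002  0.009  0.053]
```

Emit:
carry_out(
  moves=[
    {"tx": 0.4,"ty": 0,"tz": 0,"rx": 0,"ry": 0,"rz": 0.05,"hand": -0.36},
    {"tx": 0.34,"ty": 0,"tz": 0.1,"rx": 0,"ry": 0,"rz": 0,"hand": -0.36},
    {"tx": 0,"ty": 0,"tz": 0.5,"rx": 0,"ry": 0,"rz": 0,"hand": -0.36},
    {"tx": 0,"ty": 0,"tz": 0.5,"rx": 0,"ry": 0,"rz": 0,"hand": -0.36},
    {"tx": 0,"ty": 0,"tz": 0.25,"rx": 0,"ry": 0,"rz": 0,"hand": -0.36},
    {"tx": 0,"ty": 0,"tz": 0,"rx": 0,"ry": 0,"rz": 0,"hand": -0.36},
    {"tx": 0,"ty": 0,"tz": 0,"rx": 0,"ry": 0,"rz": 0,"hand": -0.36},
  ],
)

```text
time: 11.1
position: [439.9, -29.7, 23.8]
orientation: [[-0.995, 0.097, 0.001], [0.097, 0.995, -0.0], [-0.001, -0.0, -1.0]]
wrist_force: [0.1, 0.4, 0.4]
finger_gap: 29.9
grip_force: 0.0
```

```bash
python3 - <<'E'
from h import *
go([439.7,-29.9,24],np.pi/2-.093)
I,D,L=vial()
m=(D>0)&(L[...,2]>35)&(L[...,2]<52)&(L[...,0]>-112)&(L[...,0]<-50)&(abs(L[...,1])<56); q=L[m]
for y in range(-50,55,10):
    k=q[abs(q[:,1]-y)<5]; 
    if len(k): print(y,len(k),k[:,0].min().round(1),k[:,0].max().round(1),k[:,2].max().round(1),k[k[:,2].argmax(),0].round(1))
cv2.imwrite("pics/p3.png",cv2.resize(I[120:270,260:440],(720,600))[...,::-1])
E
```

```text
t 11.1 p [439.9 -29.7  23.8] yaw 1.474 gap 29.9 F [0.1  0.41 0.41] grip 0.0
shift units now-axes [ 0.003 -0.004 -0.005] target-axes [ 0.003 -0.004 -0.005] turn units [-0.002  0.007 -0.037]
-20 2 -105.6 -73.1 38.9 -105.6
-10 24 -106.5 -73.1 48.4 -84.3
0 41 -106.2 -74.5 48.7 -90.1
10 46 -106.7 -73.5 49.4 -87.4
20 46 -106.4 -73.8 49.3 -93.0
30 49 -106.3 -73.9 49.8 -92.4
40 79 -106.4 -72.9 49.6 -92.3
50 11 -102.1 -75.6 45.7 -88.8
```

View pics/p3.png

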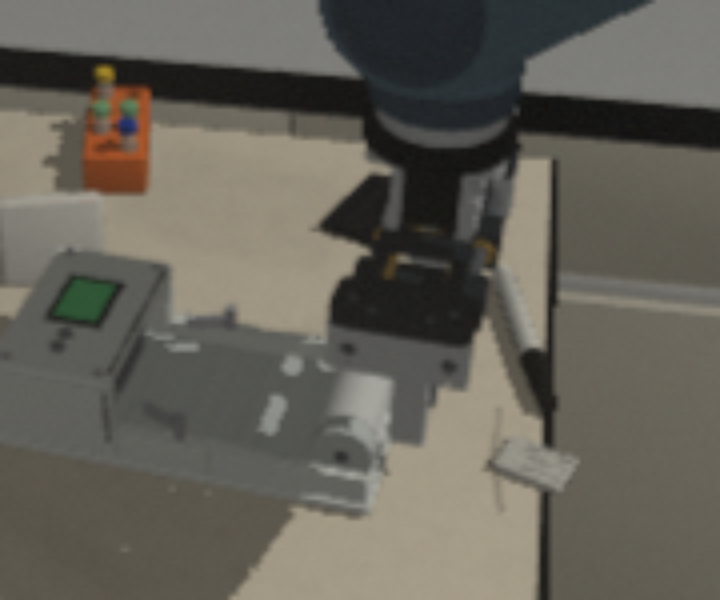

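The fork stands behind the end wall at (410,420), and the vial is still square at about x=-90 in the reader frame. I'll push slowly.

Emit:
carry_out(
  moves=[
    {"tx": -0.04,"ty": 0,"tz": 0,"rx": 0,"ry": 0,"rz": 0,"hand": -0.36},
    {"tx": -0.04,"ty": 0,"tz": 0,"rx": 0,"ry": 0,"rz": 0,"hand": -0.36},
    {"tx": -0.04,"ty": 0,"tz": 0,"rx": 0,"ry": 0,"rz": 0,"hand": -0.36},
    {"tx": -0.04,"ty": 0,"tz": 0,"rx": 0,"ry": 0,"rz": 0,"hand": -0.36},
    {"tx": -0.04,"ty": 0,"tz": 0,"rx": 0,"ry": 0,"rz": 0,"hand": -0.36},
    {"tx": -0.04,"ty": 0,"tz": 0,"rx": 0,"ry": 0,"rz": 0,"hand": -0.36},
    {"tx": -0.05,"ty": 0,"tz": 0,"rx": 0,"ry": 0,"rz": 0,"hand": -0.36},
    {"tx": -0.05,"ty": 0,"tz": 0,"rx": 0,"ry": 0,"rz": 0,"hand": -0.36},
    {"tx": -0.05,"ty": 0,"tz": 0,"rx": 0,"ry": 0,"rz": 0,"hand": -0.36},
    {"tx": -0.05,"ty": 0,"tz": 0,"rx": 0,"ry": 0,"rz": 0,"hand": -0.36},
    {"tx": -0.05,"ty": 0,"tz": 0,"rx": 0,"ry": 0,"rz": 0,"hand": -0.36},
    {"tx": -0.05,"ty": 0,"tz": 0,"rx": 0,"ry": 0,"rz": 0,"hand": -0.36},
    {"tx": -0.05,"ty": 0,"tz": 0,"rx": 0,"ry": 0,"rz": 0,"hand": -0.36},
    {"tx": -0.05,"ty": 0,"tz": 0,"rx": 0,"ry": 0,"rz": 0,"hand": -0.36},
    {"tx": -0.05,"ty": 0,"tz": 0,"rx": 0,"ry": 0,"rz": 0,"hand": -0.36},
    {"tx": -0.05,"ty": 0,"tz": 0,"rx": 0,"ry": 0,"rz": 0,"hand": -0.36},
  ],
)

```text
time: 12.75
position: [476.3, -33.1, 23.0]
orientation: [[-0.995, 0.097, 0.0], [0.097, 0.995, 0.0], [-0.0, 0.0, -1.0]]
wrist_force: [-0.8, -0.3, 0.5]
finger_gap: 30.2
grip_force: 0.3
```

```bash
cat > v.py <<'E'
from h import *
import sys
go([439.7,-29.9,24],np.pi/2-.093)
p=np.array(ctrl.read_state()["position"]); c,s=np.cos(YAW),np.sin(YAW); t=(p[:2]-C)@np.array([[c,-s],[s,c]]); print("tcp in reader",t.round(1))
I,D,L=vial(); x0=t[0]+8
m=(D>0)&(L[...,2]>38)&(L[...,2]<53)&(L[...,0]>x0-5)&(L[...,0]<x0+45)&(abs(L[...,1])<46); q=L[m]
for y in range(-40,45,10):
    k=q[abs(q[:,1]-y)<5]
    if len(k): print(y,len(k),k[:,0].min().round(1),k[:,0].max().round(1),k[:,2].max().round(1))
print(q[:,1].min(),q[:,1].max())
E
python3 v.py
```

```text
t 12.75 p [476.3 -33.1  23. ] yaw 1.474 gap 30.2 F [-0.77 -0.31  0.55] grip 0.2844179584644735
shift units now-axes [ 0.735 -0.007 -0.02 ] target-axes [ 0.735 -0.004 -0.02 ] turn units [ 0.     0.    -0.038]
tcp in reader [-85.3   0.2]
-10 6 -67.9 -42.8 47.1
0 36 -70.7 -41.9 50.7
10 37 -73.0 -42.4 50.6
20 45 -73.1 -41.5 50.8
30 60 -80.4 -42.4 52.2
40 76 -72.9 -41.8 50.1
-14.004065976984684 45.52835094638723
```

Emit:
carry_out(
  moves=[
    {"tx": -0.05,"ty": 0,"tz": 0,"rx": 0,"ry": 0,"rz": 0,"hand": -0.36},
    {"tx": -0.05,"ty": 0,"tz": 0,"rx": 0,"ry": 0,"rz": 0,"hand": -0.36},
    {"tx": -0.05,"ty": 0,"tz": 0,"rx": 0,"ry": 0,"rz": 0,"hand": -0.36},
    {"tx": -0.05,"ty": 0,"tz": 0,"rx": 0,"ry": 0,"rz": 0,"hand": -0.36},
    {"tx": -0.05,"ty": 0,"tz": 0,"rx": 0,"ry": 0,"rz": 0,"hand": -0.36},
    {"tx": -0.05,"ty": 0,"tz": 0,"rx": 0,"ry": 0,"rz": 0,"hand": -0.36},
    {"tx": -0.05,"ty": 0,"tz": 0,"rx": 0,"ry": 0,"rz": 0,"hand": -0.36},
    {"tx": -0.05,"ty": 0,"tz": 0,"rx": 0,"ry": 0,"rz": 0,"hand": -0.36},
    {"tx": -0.05,"ty": 0,"tz": 0,"rx": 0,"ry": 0,"rz": 0,"hand": -0.36},
    {"tx": -0.05,"ty": 0,"tz": 0,"rx": 0,"ry": 0,"rz": 0,"hand": -0.36},
    {"tx": -0.05,"ty": 0,"tz": 0,"rx": 0,"ry": 0,"rz": 0,"hand": -0.36},
    {"tx": -0.05,"ty": 0,"tz": 0,"rx": 0,"ry": 0,"rz": 0,"hand": -0.36},
    {"tx": -0.05,"ty": 0,"tz": 0,"rx": 0,"ry": 0,"rz": 0,"hand": -0.36},
    {"tx": -0.05,"ty": 0,"tz": 0,"rx": 0,"ry": 0,"rz": 0,"hand": -0.36},
    {"tx": -0.05,"ty": 0,"tz": 0,"rx": 0,"ry": 0,"rz": 0,"hand": -0.36},
    {"tx": -0.05,"ty": 0,"tz": 0,"rx": 0,"ry": 0,"rz": 0,"hand": -0.36},
    {"tx": -0.05,"ty": 0,"tz": 0,"rx": 0,"ry": 0,"rz": 0,"hand": -0.36},
    {"tx": -0.05,"ty": 0,"tz": 0,"rx": 0,"ry": 0,"rz": 0,"hand": -0.36},
    {"tx": -0.05,"ty": 0,"tz": 0,"rx": 0,"ry": 0,"rz": 0,"hand": -0.36},
    {"tx": -0.05,"ty": 0,"tz": 0,"rx": 0,"ry": 0,"rz": 0,"hand": -0.36},
  ],
)

```text
time: 14.8
position: [525.5, -37.8, 22.8]
orientation: [[-0.995, 0.097, -0.002], [0.097, 0.995, 0.0], [0.002, 0.0, -1.0]]
wrist_force: [-2.9, 0.2, 1.6]
finger_gap: 29.9
grip_force: 1.2
```

```bash
python3 v.py
```

```text
t 14.8 p [525.5 -37.8  22.8] yaw 1.474 gap 29.9 F [-2.9   0.2   1.64] grip 1.1972725577652454
shift units now-axes [ 1.722 -0.008 -0.022] target-axes [ 1.722 -0.002 -0.024] turn units [ 0.002 -0.015 -0.037]
tcp in reader [-35.9   0. ]
-10 3 2.2 6.9 46.9
0 25 -18.9 7.4 51.5
10 34 -22.2 7.3 51.5
20 43 -27.6 6.2 52.8
30 58 -32.8 6.5 52.4
40 86 -25.4 15.8 52.8
-7.146643445065372 45.78559594855914
```

Emit:
carry_out(
  moves=[
    {"tx": -0.03,"ty": 0,"tz": 0,"rx": 0,"ry": 0,"rz": 0,"hand": -0.36},
    {"tx": -0.03,"ty": 0,"tz": 0,"rx": 0,"ry": 0,"rz": 0,"hand": -0.36},
    {"tx": -0.03,"ty": 0,"tz": 0,"rx": 0,"ry": 0,"rz": 0,"hand": -0.36},
    {"tx": -0.03,"ty": 0,"tz": 0,"rx": 0,"ry": 0,"rz": 0,"hand": -0.36},
    {"tx": -0.03,"ty": 0,"tz": 0,"rx": 0,"ry": 0,"rz": 0,"hand": -0.36},
    {"tx": -0.03,"ty": 0,"tz": 0,"rx": 0,"ry": 0,"rz": 0,"hand": -0.36},
  ],
)

```text
time: 15.45
position: [535.1, -38.9, 23.1]
orientation: [[-0.995, 0.097, 0.0], [0.097, 0.995, -0.0], [-0.0, -0.0, -1.0]]
wrist_force: [-1.5, -0.0, 0.5]
finger_gap: 30.1
grip_force: 0.7
```

```bash
sed -i 's/<46)/<58)/;s/range(-40,45,10)/range(-50,60,10)/' v.py; python3 v.py; python3 - <<'E'
from h import *
I,D,L=vial()
cv2.imwrite("pics/p4.png",cv2.resize(I[180:260,250:370],(780,520),interpolation=3)[...,::-1])
E
```

```text
t 15.45 p [535.1 -38.9  23.1] yaw 1.474 gap 30.1 F [-1.48 -0.01  0.5 ] grip 0.7419859897345304
shift units now-axes [ 1.917 -0.006 -0.019] target-axes [ 1.917e+00  1.000e-03 -1.800e-02] turn units [-0.     0.004 -0.039]
tcp in reader [-26.2  -0.1]
-10 3 11.7 17.1 47.9
0 22 -7.1 18.5 52.4
10 30 -10.1 15.2 53.0
20 40 -16.0 14.2 52.9
30 55 -21.9 15.4 52.6
40 89 -15.0 24.5 53.0
50 14 -3.4 21.2 43.2
-6.9089726536527705 52.69875180577932
```

View pics/p4.png

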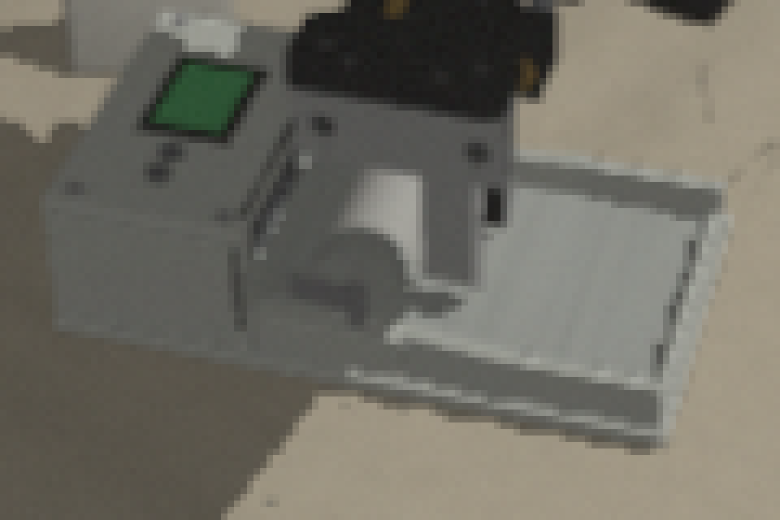

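The vial, with its cap at (355,280), has reached the leaf mounts and is square, with the fork close behind it at (450,235). I'll go on slowly.

Emit:
carry_out(
  moves=[
    {"tx": -0.03,"ty": 0,"tz": 0,"rx": 0,"ry": 0,"rz": 0,"hand": -0.36},
    {"tx": -0.03,"ty": 0,"tz": 0,"rx": 0,"ry": 0,"rz": 0,"hand": -0.36},
    {"tx": -0.03,"ty": 0,"tz": 0,"rx": 0,"ry": 0,"rz": 0,"hand": -0.36},
    {"tx": -0.03,"ty": 0,"tz": 0,"rx": 0,"ry": 0,"rz": 0,"hand": -0.36},
    {"tx": -0.03,"ty": 0,"tz": 0,"rx": 0,"ry": 0,"rz": 0,"hand": -0.36},
    {"tx": -0.03,"ty": 0,"tz": 0,"rx": 0,"ry": 0,"rz": 0,"hand": -0.36},
    {"tx": -0.03,"ty": 0,"tz": 0,"rx": 0,"ry": 0,"rz": 0,"hand": -0.36},
    {"tx": -0.03,"ty": 0,"tz": 0,"rx": 0,"ry": 0,"rz": 0,"hand": -0.36},
    {"tx": -0.03,"ty": 0,"tz": 0,"rx": 0,"ry": 0,"rz": 0,"hand": -0.36},
    {"tx": -0.03,"ty": 0,"tz": 0,"rx": 0,"ry": 0,"rz": 0,"hand": -0.36},
    {"tx": -0.03,"ty": 0,"tz": 0,"rx": 0,"ry": 0,"rz": 0,"hand": -0.36},
    {"tx": -0.03,"ty": 0,"tz": 0,"rx": 0,"ry": 0,"rz": 0,"hand": -0.36},
  ],
)

```text
time: 16.75
position: [552.9, -40.6, 23.0]
orientation: [[-0.995, 0.097, 0.0], [0.097, 0.995, -0.0], [-0.0, -0.0, -1.0]]
wrist_force: [-1.3, 0.9, 0.4]
finger_gap: 30.0
grip_force: 0.6
```

Emit:
carry_out(
  moves=[
    {"tx": -0.02,"ty": 0,"tz": 0,"rx": 0,"ry": 0,"rz": 0,"hand": -0.36},
    {"tx": -0.02,"ty": 0,"tz": 0,"rx": 0,"ry": 0,"rz": 0,"hand": -0.36},
    {"tx": -0.02,"ty": 0,"tz": 0,"rx": 0,"ry": 0,"rz": 0,"hand": -0.36},
    {"tx": -0.02,"ty": 0,"tz": 0,"rx": 0,"ry": 0,"rz": 0,"hand": -0.36},
    {"tx": -0.02,"ty": 0,"tz": 0,"rx": 0,"ry": 0,"rz": 0,"hand": -0.36},
    {"tx": -0.02,"ty": 0,"tz": 0,"rx": 0,"ry": 0,"rz": 0,"hand": -0.36},
    {"tx": -0.02,"ty": 0,"tz": 0,"rx": 0,"ry": 0,"rz": 0,"hand": -0.36},
    {"tx": -0.02,"ty": 0,"tz": 0,"rx": 0,"ry": 0,"rz": 0,"hand": -0.36},
    {"tx": -0.02,"ty": 0,"tz": 0,"rx": 0,"ry": 0,"rz": 0,"hand": -0.36},
    {"tx": -0.02,"ty": 0,"tz": 0,"rx": 0,"ry": 0,"rz": 0,"hand": -0.36},
  ],
)

```text
time: 17.75
position: [562.5, -41.5, 23.0]
orientation: [[-0.995, 0.097, -0.001], [0.097, 0.995, 0.0], [0.001, -0.0, -1.0]]
wrist_force: [-3.3, -0.3, 1.1]
finger_gap: 30.2
grip_force: 1.3
```

Buffer contact. On in small steps, checking force.

Emit:
carry_out(
  moves=[
    {"tx": -0.02,"ty": 0,"tz": 0,"rx": 0,"ry": 0,"rz": 0,"hand": -0.36},
    {"tx": -0.02,"ty": 0,"tz": 0,"rx": 0,"ry": 0,"rz": 0,"hand": -0.36},
    {"tx": -0.02,"ty": 0,"tz": 0,"rx": 0,"ry": 0,"rz": 0,"hand": -0.36},
    {"tx": -0.02,"ty": 0,"tz": 0,"rx": 0,"ry": 0,"rz": 0,"hand": -0.36},
    {"tx": -0.02,"ty": 0,"tz": 0,"rx": 0,"ry": 0,"rz": 0,"hand": -0.36},
  ],
)

```text
time: 18.25
position: [567.4, -41.9, 22.8]
orientation: [[-0.995, 0.097, -0.001], [0.097, 0.995, 0.0], [0.001, 0.0, -1.0]]
wrist_force: [-3.3, -0.1, 0.9]
finger_gap: 29.9
grip_force: 1.8
```

Emit:
carry_out(
  moves=[
    {"tx": -0.02,"ty": 0,"tz": 0,"rx": 0,"ry": 0,"rz": 0,"hand": -0.36},
    {"tx": -0.02,"ty": 0,"tz": 0,"rx": 0,"ry": 0,"rz": 0,"hand": -0.36},
    {"tx": -0.02,"ty": 0,"tz": 0,"rx": 0,"ry": 0,"rz": 0,"hand": -0.36},
  ],
)

```text
time: 18.55
position: [570.5, -42.2, 22.9]
orientation: [[-0.995, 0.097, -0.001], [0.097, 0.995, 0.0], [0.001, 0.0, -1.0]]
wrist_force: [-4.5, 0.4, 0.9]
finger_gap: 30.0
grip_force: 2.0
```

Emit:
carry_out(
  moves=[
    {"tx": -0.01,"ty": 0,"tz": 0,"rx": 0,"ry": 0,"rz": 0,"hand": -0.36},
    {"tx": -0.01,"ty": 0,"tz": 0,"rx": 0,"ry": 0,"rz": 0,"hand": -0.36},
    {"tx": -0.01,"ty": 0,"tz": 0,"rx": 0,"ry": 0,"rz": 0,"hand": -0.36},
  ],
)

```text
time: 18.85
position: [572.0, -42.4, 22.9]
orientation: [[-0.995, 0.097, -0.0], [0.097, 0.995, 0.0], [0.0, 0.0, -1.0]]
wrist_force: [-3.3, -0.2, 0.8]
finger_gap: 30.3
grip_force: 1.9
```

Emit:
carry_out(
  moves=[
    {"tx": -0.01,"ty": 0,"tz": 0,"rx": 0,"ry": 0,"rz": 0,"hand": -0.36},
    {"tx": -0.01,"ty": 0,"tz": 0,"rx": 0,"ry": 0,"rz": 0,"hand": -0.36},
    {"tx": -0.01,"ty": 0,"tz": 0,"rx": 0,"ry": 0,"rz": 0,"hand": -0.36},
  ],
)

```text
time: 19.15
position: [573.5, -42.5, 22.9]
orientation: [[-0.995, 0.097, -0.0], [0.097, 0.995, 0.0], [0.0, 0.0, -1.0]]
wrist_force: [-3.8, 0.7, -0.5]
finger_gap: 30.3
grip_force: 2.0
```

Emit:
carry_out(
  moves=[
    {"tx": -0.01,"ty": 0,"tz": 0,"rx": 0,"ry": 0,"rz": 0,"hand": -0.36},
    {"tx": -0.01,"ty": 0,"tz": 0,"rx": 0,"ry": 0,"rz": 0,"hand": -0.36},
    {"tx": -0.01,"ty": 0,"tz": 0,"rx": 0,"ry": 0,"rz": 0,"hand": -0.36},
  ],
)

```text
time: 19.45
position: [575.0, -42.7, 22.9]
orientation: [[-0.995, 0.097, -0.0], [0.097, 0.995, 0.0], [0.0, 0.0, -1.0]]
wrist_force: [-4.3, 0.3, -0.2]
finger_gap: 29.9
grip_force: 2.0
```

Emit:
carry_out(
  moves=[
    {"tx": -0.01,"ty": 0,"tz": 0,"rx": 0,"ry": 0,"rz": 0,"hand": -0.36},
    {"tx": -0.01,"ty": 0,"tz": 0,"rx": 0,"ry": 0,"rz": 0,"hand": -0.36},
  ],
)

```text
time: 19.65
position: [576.0, -42.8, 22.9]
orientation: [[-0.995, 0.097, -0.0], [0.097, 0.995, 0.0], [0.0, 0.0, -1.0]]
wrist_force: [-4.2, 0.1, -0.1]
finger_gap: 30.1
grip_force: 2.1
```

Emit:
carry_out(
  moves=[
    {"tx": -0.01,"ty": 0,"tz": 0,"rx": 0,"ry": 0,"rz": 0,"hand": -0.36},
    {"tx": -0.01,"ty": 0,"tz": 0,"rx": 0,"ry": 0,"rz": 0,"hand": -0.36},
  ],
)

```text
time: 19.85
position: [577.1, -42.9, 22.9]
orientation: [[-0.995, 0.097, -0.0], [0.097, 0.995, 0.0], [0.0, 0.0, -1.0]]
wrist_force: [-3.8, 0.7, -1.1]
finger_gap: 30.0
grip_force: 1.9
```

Emit:
carry_out(
  moves=[
    {"tx": -0.01,"ty": 0,"tz": 0,"rx": 0,"ry": 0,"rz": 0,"hand": -0.36},
    {"tx": -0.01,"ty": 0,"tz": 0,"rx": 0,"ry": 0,"rz": 0,"hand": -0.36},
  ],
)

```text
time: 20.05
position: [578.1, -43.0, 23.0]
orientation: [[-0.995, 0.097, -0.0], [0.097, 0.995, 0.0], [0.0, 0.0, -1.0]]
wrist_force: [-3.8, 2.2, -0.1]
finger_gap: 30.2
grip_force: 2.0
```

Emit:
carry_out(
  moves=[
    {"tx": -0.01,"ty": 0,"tz": 0,"rx": 0,"ry": 0,"rz": 0,"hand": -0.36},
    {"tx": -0.01,"ty": 0,"tz": 0,"rx": 0,"ry": 0,"rz": 0,"hand": -0.36},
  ],
)

```text
time: 20.25
position: [579.1, -43.1, 22.9]
orientation: [[-0.995, 0.097, -0.0], [0.097, 0.995, 0.0], [0.0, 0.0, -1.0]]
wrist_force: [-5.0, 0.2, -0.4]
finger_gap: 30.1
grip_force: 2.1
```

Emit:
carry_out(
  moves=[
    {"tx": -0.01,"ty": 0,"tz": 0,"rx": 0,"ry": 0,"rz": 0,"hand": -0.36},
    {"tx": -0.01,"ty": 0,"tz": 0,"rx": 0,"ry": 0,"rz": 0,"hand": -0.36},
  ],
)

```text
time: 20.45
position: [579.6, -43.1, 22.9]
orientation: [[-0.995, 0.097, -0.001], [0.097, 0.995, 0.0], [0.001, 0.0, -1.0]]
wrist_force: [-7.3, 1.2, 0.9]
finger_gap: 30.5
grip_force: 3.3
```

Emit:
carry_out(
  moves=[
    {"tx": -0.005,"ty": 0,"tz": 0,"rx": 0,"ry": 0,"rz": 0,"hand": -0.36},
    {"tx": 0,"ty": 0,"tz": 0,"rx": 0,"ry": 0,"rz": 0,"hand": -0.36},
  ],
)

```text
time: 20.65
position: [579.6, -43.1, 22.9]
orientation: [[-0.995, 0.096, -0.002], [0.096, 0.995, 0.0], [0.002, 0.0, -1.0]]
wrist_force: [-6.3, 0.2, 1.0]
finger_gap: 30.0
grip_force: 3.3
```

Emit:
carry_out(
  moves=[
    {"tx": -0.01,"ty": 0,"tz": 0,"rx": 0,"ry": 0,"rz": 0,"hand": -0.36},
    {"tx": 0,"ty": 0,"tz": 0,"rx": 0,"ry": 0,"rz": 0,"hand": -0.36},
  ],
)

```text
time: 20.85
position: [579.6, -43.1, 22.9]
orientation: [[-0.995, 0.096, -0.003], [0.096, 0.995, 0.0], [0.003, 0.0, -1.0]]
wrist_force: [-8.6, 0.3, 2.1]
finger_gap: 30.3
grip_force: 4.1
```

Emit:
carry_out(
  moves=[
    {"tx": -0.01,"ty": 0,"tz": 0,"rx": 0,"ry": 0,"rz": 0,"hand": -0.36},
    {"tx": -0.006,"ty": 0,"tz": 0,"rx": 0,"ry": 0,"rz": 0,"hand": -0.36},
    {"tx": 0,"ty": 0,"tz": 0,"rx": 0,"ry": 0,"rz": 0,"hand": -0.36},
  ],
)

```text
time: 21.15
position: [579.7, -43.1, 22.8]
orientation: [[-0.995, 0.096, -0.005], [0.096, 0.995, 0.001], [0.005, 0.0, -1.0]]
wrist_force: [-11.5, 0.7, 4.8]
finger_gap: 29.7
grip_force: 5.5
```

Emit:
carry_out(
  moves=[
    {"tx": -0.008,"ty": 0,"tz": 0,"rx": 0,"ry": 0,"rz": 0,"hand": -0.36},
    {"tx": 0,"ty": 0,"tz": 0,"rx": 0,"ry": 0,"rz": 0,"hand": -0.36},
    {"tx": 0,"ty": 0,"tz": 0,"rx": 0,"ry": 0,"rz": 0,"hand": -0.36},
  ],
)

```text
time: 21.45
position: [579.7, -43.1, 22.8]
orientation: [[-0.995, 0.096, -0.006], [0.096, 0.995, 0.001], [0.006, 0.0, -1.0]]
wrist_force: [-11.2, 0.7, 6.5]
finger_gap: 29.9
grip_force: 6.1
```

Emit:
carry_out(
  moves=[
    {"tx": 0.02,"ty": 0,"tz": 0,"rx": 0,"ry": 0,"rz": 0,"hand": -0.36},
    {"tx": 0.02,"ty": 0,"tz": 0,"rx": 0,"ry": 0,"rz": 0,"hand": -0.36},
    {"tx": 0.02,"ty": 0,"tz": 0,"rx": 0,"ry": 0,"rz": 0,"hand": -0.36},
    {"tx": 0.02,"ty": 0,"tz": 0,"rx": 0,"ry": 0,"rz": 0,"hand": -0.36},
    {"tx": 0.02,"ty": 0,"tz": 0,"rx": 0,"ry": 0,"rz": 0,"hand": -0.36},
    {"tx": 0.02,"ty": 0,"tz": 0,"rx": 0,"ry": 0,"rz": 0,"hand": -0.36},
    {"tx": 0.02,"ty": 0,"tz": 0,"rx": 0,"ry": 0,"rz": 0,"hand": -0.36},
    {"tx": 0,"ty": 0,"tz": 0,"rx": 0,"ry": 0,"rz": 0,"hand": -0.36},
  ],
)

```text
time: 22.25
position: [575.7, -42.9, 23.4]
orientation: [[-0.995, 0.097, 0.002], [0.097, 0.995, -0.0], [-0.002, -0.0, -1.0]]
wrist_force: [-1.4, -0.2, -0.4]
finger_gap: 30.2
grip_force: 0.8
```

Emit:
carry_out(
  moves=[
    {"tx": 0.02,"ty": 0,"tz": 0,"rx": 0,"ry": 0,"rz": 0,"hand": -0.36},
    {"tx": 0.02,"ty": 0,"tz": 0,"rx": 0,"ry": 0,"rz": 0,"hand": -0.36},
    {"tx": 0,"ty": 0,"tz": 0,"rx": 0,"ry": 0,"rz": 0,"hand": -0.36},
  ],
)

```text
time: 22.55
position: [573.8, -42.7, 23.6]
orientation: [[-0.995, 0.097, 0.002], [0.097, 0.995, -0.0], [-0.002, -0.0, -1.0]]
wrist_force: [-0.5, -0.5, 0.8]
finger_gap: 30.0
grip_force: 0.0
```

Contact is lost 4–6 mm back, so the leaves hold it. I'll withdraw further and look.

Emit:
carry_out(
  moves=[
    {"tx": 0.06,"ty": 0,"tz": 0,"rx": 0,"ry": 0,"rz": 0,"hand": -0.36},
    {"tx": 0.2,"ty": 0,"tz": 0,"rx": 0,"ry": 0,"rz": 0,"hand": -0.36},
    {"tx": 0.4,"ty": 0,"tz": 0,"rx": 0,"ry": 0,"rz": 0,"hand": -0.36},
    {"tx": 0.4,"ty": 0,"tz": 0,"rx": 0,"ry": 0,"rz": 0,"hand": -0.36},
    {"tx": 0.3,"ty": 0,"tz": 0,"rx": 0,"ry": 0,"rz": 0,"hand": -0.36},
    {"tx": 0,"ty": 0,"tz": -0.5,"rx": 0,"ry": 0,"rz": 0,"hand": -0.36},
    {"tx": 0,"ty": 0,"tz": -0.8,"rx": 0,"ry": 0,"rz": 0,"hand": -0.36},
    {"tx": 0,"ty": 0,"tz": -0.6,"rx": 0,"ry": 0,"rz": 0,"hand": -0.36},
    {"tx": 0,"ty": 0,"tz": 0,"rx": 0,"ry": 0,"rz": 0,"hand": -0.36},
  ],
)

```text
time: 23.45
position: [508.1, -36.7, 122.7]
orientation: [[-0.995, 0.097, 0.009], [0.096, 0.995, -0.003], [-0.009, -0.002, -1.0]]
wrist_force: [0.9, -0.0, 0.2]
finger_gap: 30.2
grip_force: 0.0
```

```bash
python3 - <<'E'
from h import *
for i in range(2):
    I,D,L=vial()
    m=(D>0)&(L[...,2]>38)&(L[...,2]<54)&(L[...,0]>-100)&(L[...,0]<36)&(abs(L[...,1])<43); q=L[m]
    for y in range(-40,45,10):
        k=q[abs(q[:,1]-y)<5]
        if len(k): print(y,len(k),k[:,0].min().round(1),k[:,0].max().round(1),k[:,2].max().round(1))
cv2.imwrite("pics/p5.png",cv2.resize(I[170:260,250:385],(780,520),interpolation=3)[...,::-1])
E
```

```text
-40 14 18.4 35.5 51.5
-30 18 25.3 35.7 51.3
-20 18 25.4 35.1 50.6
-10 19 24.9 35.6 51.9
0 20 25.1 35.8 51.0
10 21 24.9 35.5 51.5
20 22 25.4 35.8 53.0
30 20 24.9 35.0 51.9
40 24 18.8 35.3 52.0
-40 18 20.2 35.6 52.6
-30 17 25.5 36.0 51.4
-20 16 24.8 35.1 50.4
-10 20 24.3 35.5 50.5
0 21 25.2 35.5 51.8
10 19 25.1 34.7 50.7
20 24 24.3 35.7 51.3
30 19 24.9 35.2 50.4
40 19 13.5 36.0 50.8
```

View pics/p5.png

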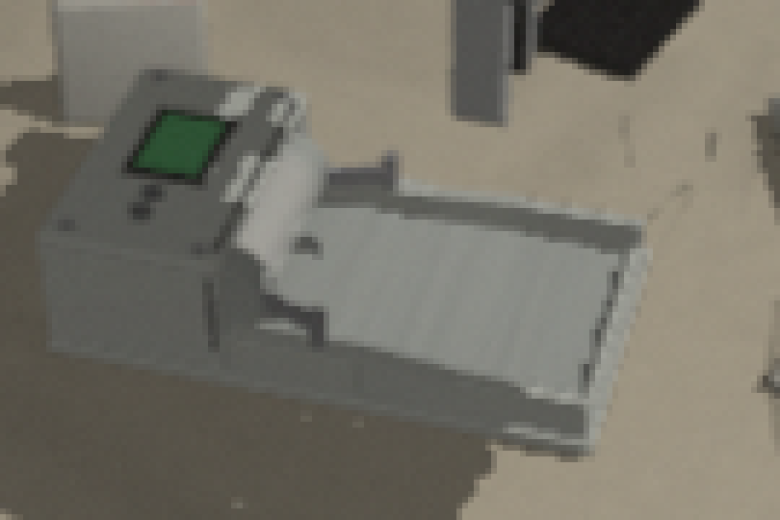

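The vial sits square under the hood at about (285,200), held by the leaves, and the hand is clear of it. Its centre is about x=42 mm in the reader frame, and both pictures agree.

```bash
python3 -c "
from plant import ctrl
print(ctrl.sign_off())"
```

```text
the job is handed in; nothing more can be done
None
```

The cylinder is seated behind the spring leaves at about reader x = 42 mm, pressed home with about 13 N and square to the tray, with the hand clear; I handed the job in at about 23.6 s, but sign-off returned no verdict.

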